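# Hang the temperature logger on its rail

## Task

Pick up the temperature-logger hanger, bring its T-shaped foot to the open, flared end of the rail on the grey stand, and slide it along inside the rail, past the sprung catch, until it is fully home: the catch sprung back out behind it and the hanger held against the sprung bumper of the end stop. Let go and leave it hanging there. Work gently: feel your way in without forcing the hanger against the rail, and do not disturb the other things on the bench.

Things in the scene. Friction and masses are not known exactly. Their poses are not given: they have to be found in the camera images.
- hanger: Saddle-shaped logger hanger, 160 to 330 g, 104 x 60 x 130 mm (x, y, z), upright on the bench. Origin: centre of underside, z up, y along its sliding direction (works either way round). Two side slabs 14 x 60 x 84 mm, inner faces at x = +/-38 mm: white logger box with dark blank screen (+x), bare aluminium block (-x). Steel crossbar 22 mm wide in y joins them at z = 82 to 90 mm.
- hanger_tab (a point): Centre of the top of the hanger's grey grip tab, to hold it by from above: 22 mm (x) x 14 mm (y), standing 40 mm up from the crossbar, z = 90 to 130 mm above the hanger's origin. Axes as the hanger.
- hanger_head (a point): Centre of the underside of the hanger's steel T-foot, 58 mm above the hanger's origin, between the slabs. T-foot: 20 mm wide (x), 48 mm long (y), ends half-round (radius 10 mm), 8 mm thick; above it a neck 8 mm (x) x 24 mm (y) up to the crossbar. Axes as the hanger.
- stand: Rail stand fixed to the bench, carrying an aluminium C-rail, slot upward: grey base plate 80 x 190 x 10 mm (x, y, z), two 18 mm posts. Origin: on the bench, under the rail; y along the rail from its open to its closed end, z up. The rail is rigid but clamped with sideways play: its true centre line is parallel to stand y, up to 8 mm to either side (stand x); not in the poses, to be felt or seen.
- rail_channel (a point): Point on the stand's centre line (sideways play not included) at channel floor height, 130 mm above the bench, stand y = 0. Channel inside 23 mm wide, 12 mm high, closed above by 4 mm lips (top at 146 mm) leaving a slot 13 mm wide; outside 33 mm wide. More than 20 N between hanger and rail or stand is forcing it. Axes as the stand.
- rail_mouth (a point): Point on the stand's centre line (sideways play not included) at the outer edge of the open end, at channel floor height: stand y = -95 mm. From there to y = -70 mm the floor is an apron without lips, between two walls narrowing from about 43 mm apart to the 23 mm channel. Axes as the stand.
- bumper (a joint): Sprung rubber bumper on the rigid end-stop block inside the channel; 0 = out (m), grows as the T-foot presses it; at 0.005 the T-foot is on the rigid block. Spring 1 N at rest, 3 N then. The stop block is clamped somewhere along the rail, not in the poses: the T-foot touches the bumper with hanger_head anywhere from stand y = +16 to +56 mm; block cap to 152 mm high.
- catch (a joint): Sprung catch: steel ball, 10 mm diameter, 6 mm over the floor, 5.5 mm into the channel from its +x wall, on the stop block's arm 44 mm before the bumper's face. 0 = out (m), to 0.007 pushed back. Spring 2.6 N at rest, 4.8 N pushed back: pushing the T-foot past takes about 4 to 9 N along the rail. It springs back behind the T-foot and holds this against the bumper, pressing it 1 to 5 mm.
- reagent_bottle: Bystander: amber reagent jar, 54 mm diameter, 105 mm high, origin centre of underside.
- carton: Bystander: paper carton 75 x 110 x 45 mm, origin centre of underside.
- phone: Bystander: black phone lying flat, 72 x 150 x 9 mm, origin centre of underside.

How it is judged:
On the way, in this order (a step that is already met when the one before it is completed fails the run):
1. the hanger is lifted off the bench (height (world z) of hanger above 0.03 m), for 0.1 s.
2. the T-foot has entered the rail at its open end and is in the channel (y of hanger_head in the frame of stand between -0.065 and 0.005 m and x of hanger_head in the frame of stand between -0.013 and 0.013 m and z of hanger_head in the frame of stand between 0.126 and 0.136 m), for 0.1 s.
At the end, for the whole second after the job is handed in: The T-foot lies in the channel (underside 126 to 135 mm high, within 13 mm of the stand's centre line, 12 to 66 mm along it), pressing the bumper by over 0.7 mm, the catch sprung out behind it to under 2 mm; hanger upright and in line with the rail to 0.14 rad, at rest and released (y of hanger_head in the frame of stand between 0.012 and 0.066 m and x of hanger_head in the frame of stand between -0.013 and 0.013 m and z of hanger_head in the frame of stand between 0.126 and 0.135 m and angle between the y axis of hanger and the y axis of stand, either way round below 0.14 rad and angle between hanger's own z axis and vertical below 0.14 rad and value of joint catch below 0.002 m and value of joint bumper above 0.0007 m and linear speed of hanger below 0.02 m/s and angular speed of hanger below 0.2 rad/s); the robot touches nothing.
It fails at once if the hanger is forced against the rail or stand with more than 20 N (contact force between hanger and stand above 20 N).
It fails at once if the hanger is tipped over (more than 0.6 rad) (angle between hanger's own z axis and vertical above 0.6 rad).
It fails at once if the reagent bottle is moved more than 20 mm (distance of reagent_bottle from where it was at the start of the episode above 0.02 m).
It fails at once if the carton is moved more than 20 mm (distance of carton from where it was at the start of the episode above 0.02 m).
It fails at once if the phone is moved more than 20 mm (distance of phone from where it was at the start of the episode above 0.02 m).
It also fails if it takes over 72 s, if anything falls off the work surface, if the arm or the gripper's body presses on something with over 40 N, if the wrist force passes 120 N, or if a joint passes its speed limit or range.

## Robot

A 7-joint arm with a two-finger parallel gripper is mounted at the origin on the work surface. World frame = base frame: x ahead of the robot, y to its left, z up, the work surface at z = 0. Lengths are in m, angles in rad, forces in N, time in s.
With the tool pointing down it reaches from about 0.425 to 0.925 m from the base axis. Payload 6.8 kg.
Tool frame: the origin (TCP) lies on the centre line of the jaws, within the pads' length; the fingertips stand 14 mm ahead of it and the grasp point (between the pads) lies 5 mm behind it (r.nose_length is the distance from the TCP to the fingertips, in m); z points along the fingers, y is the direction in which the jaws open and shut (so a half turn about z gives the same grasp; the last joint's range is limited). The gripper opens to 85 mm and grips with 20 to 120 N. Pads are 22 mm wide; open, the fingers measure 114 mm over their backs; the gripper's body (76 mm by 85 mm) begins 54 mm behind the grasp point. The pads swing forward as they close: fully open they stand 13 mm farther back than shut.
Start: joints at [-1.325, 0.477, 0.022, 1.555, -0.011, 1.109, -0.083], TCP at [0.234, 0.633, 0.245] pointing down, gripper open.
Joint ranges: [-2.96, 2.96], [-0.34, 2.1], [-1.41, 1.46], [0.24, 2.44], [-1.37, 4.51], [0.17, 1.92], [-2.96, 2.96]. Speed limits (rad/s): [2.39, 2.39, 3.14, 3.14, 3.14, 3.14, 3.14].

## Interface

Orientations are given as a rotation vector (axis times angle).
In Python, from bench import r, imaging, look_for, outline_of gives the robot as it stands. The module is installed in compiled form; this text tells all that it offers.
- The arm moves only by the tool carry_out, never from a script. Its arguments are lists of equal length, an entry for each row: "offset": the shift along the tool's x, y, z as a fraction of full scale, a list of three; "turn": the turn, a rotation vector about the tool's x, y, z as a fraction of full scale, a list of three. A call has 1 to 8 rows; each row is the pose to reach, as a shift and turn from the pose commanded when the call began, along the tool's axes at that moment; what a row does not reach only later rows make up. Full scale, the value 1, is 0.5 m for a shift and 1.5 rad for a turn. A row lasts 1/10 s, in which the tool goes at most 50 mm and 8.59 degrees, less where a joint would pass 70% of its speed; a pose out of reach is approached as far as the arm can. A call with a number of a shift or a turn outside -1 to 1 is refused whole. A call with a gripper value outside its range is refused whole. "hand" is the closure, from 0 (fully open) to 1 (shut), set as the call begins (left out, the last holds). The fingers move at their own pace and stop on an object; "force" is the grip in N (left out, the last holds). Time passes only in rows, so rows that repeat a pose let the fingers close. It gives the time, the measured TCP pose, the force and the opening at its end, in the units of the state.
- r.get_obs(): the state, without advancing time (a new reading comes with each control period).
- imaging.grab_frame(name): name is "side" or "top" or "wrist"; returns a dict with "pixels" (480x640x3 uint8, red, green, blue), "fx", "fy", "cx", "cy" (pixels), "k1" (the pictures are not rectified: a ray, as slopes to the right and down, at radius r is drawn at 1 + k1 r^2 times it, then the intrinsics apply), "R" (3x3) and "t" (3): a world point X has camera coordinates R X + t. Camera axes: x right, y down, z forward; pixel columns grow to the right and rows downward; lengths in m; the calibration is good to about 2 mm. A picture is of the moment at which its call begins. There is no depth.
- r.hand_in(): hands the job in, once; it reports no verdict.
Trained networks look in the newest picture that a camera, given by its name, has taken for a name from the list of things; names that differ only in an ending like _2 or _b are one class to them, and where a whole thing is asked for, a point or a joint stands for the part that bears it (a point fixed in the world has none). Each returns a list of dicts, best first, with "score" (0 to 1); they miss things now and then, are a little off and sometimes report something else, mostly with a low value. They report only what shows in the picture. A call takes as long as a camera call.
- look_for(query, camera): "xyz" ([x, y, z] in m, in the coordinates of the camera as it stood for that picture, good to about 4 mm: the middle of the surface that is visible of it).
- outline_of(query, camera): "region" (480x640 bool, what is visible of it).
The state is a dict: "clock": time; "joints": joint angles; "qvel": joint speeds; "tau": joint torques, N m; "tcp_pos": TCP position; "orientation": TCP orientation; "contact_force": force on the tool from outside, world axes, zero at the start; "moment": the same for the moment, N m; "grip_width": finger opening in m.
Only numpy, scipy, OpenCV 4.12 (cv2) and the standard library are available. Lean on these libraries where they do the work, as an engineer would, in place of code of your own. Each camera call takes 0.05 s, during which the arm holds its last target. There are 200 camera calls.

## Working session

There is one attempt and no reset: what is moved stays moved. The work goes in short steps, Python scripts to look and compute and a tool call to move; the robot and the scene stay as the last step left them, time stands still between calls to the robot, and variables do not carry over. Pictures are saved under pics/ and viewed, about 8 in all and at most 12, crops included, and the job is handed in when it is done.

Besides the shell and the picture viewer there is one more tool, called after "Request:" by a JSON object that holds its "name" and its "arguments". carry_out: Moves the arm, as the interface text tells. Shift numbers are shares of 0.5 m and turn numbers shares of 1.5 rad, none past 1 either way. Its arguments: {"type":"object","properties":{"offset":{"type":"array","items":{"type":"array","items":{"type":"number","minimum":-1,"maximum":1}}},"turn":{"type":"array","items":{"type":"array","items":{"type":"number","minimum":-1,"maximum":1}}},"hand":{"type":"number"},"force":{"type":"number"}},"required":["offset","turn"]}

```bash
mkdir -p pics
cat > h.py <<'E'
import numpy as np, cv2
from bench import r, imaging, look_for, outline_of
from scipy.spatial.transform import Rotation as Ro
def grab(n,save=None):
    f=imaging.grab_frame(n)
    if save: cv2.imwrite(f'pics/{save}.png',f['pixels'][:,:,::-1])
    return f
def w(f,xyz): return np.array(f['R']).T@(np.array(xyz)-np.array(f['t']))
def proj(f,X):
    c=np.atleast_2d(X)@np.array(f['R']).T+np.array(f['t']); s=c[:,:2]/c[:,2:]
    s=s*(1+f['k1']*(s**2).sum(1,keepdims=True)); return s*[f['fx'],f['fy']]+[f['cx'],f['cy']]
def at_z(f,uv,z):
    K=np.array([[f['fx'],0,f['cx']],[0,f['fy'],f['cy']],[0,0,1.]])
    p=cv2.undistortPoints(np.array(uv,float).reshape(-1,1,2),K,np.array([f['k1'],0,0,0.])).reshape(-1,2)
    R=np.array(f['R']);C=-R.T@np.array(f['t']); d=np.c_[p,np.ones(len(p))]@R
    return C+d*((z-C[2])/d[:,2])[:,None]
E
cat > a.py <<'E'
from h import *
np.set_printoptions(precision=4,suppress=True)
print(r.get_obs(), r.nose_length)
ims=[]
for c in ['side','top','wrist']:
    f=grab(c,c+'0'); print(c,'C',-np.array(f['R']).T@np.array(f['t']),'axis',np.array(f['R'])[2])
    for q in ['hanger','hanger_tab','stand','bumper','catch','reagent_bottle','carton','phone']:
        for d in look_for(q,c)[:2]: print(q,round(d['score'],2),w(f,d['xyz']), proj(f,w(f,d['xyz']))[0])
    ims.append(f['pixels'][:,:,::-1])
m=cv2.resize(np.hstack(ims[:2]),(0,0),fx=.625,fy=.625);cv2.imwrite('pics/m0.png',m)
E
python3 a.py
```

```text
{'clock': 0.0, 'joints': array([-1.3251,  0.4778,  0.0223,  1.5564, -0.0115,  1.1093, -0.0831]), 'qvel': array([ 0.0004, -0.0017, -0.0006,  0.0012, -0.0005, -0.0001,  0.002 ]), 'tau': array([  0.0001, -59.6462,   1.6081, -28.1204,   0.0124,   0.0093,
        -0.    ]), 'tcp_pos': array([0.2337, 0.6326, 0.2443]), 'orientation': array([-0.5529, -3.0924,  0.0029]), 'contact_force': array([ 0.6163, -0.0227, -0.6567]), 'moment': array([-0.0371, -0.0046, -0.0019]), 'grip_width': 0.08561642074722153} 0.014
side C [0.7519 0.906  0.713 ] axis [-0.1613 -0.8132 -0.5591]
hanger 0.96 [ 0.5003 -0.2877  0.0727] [319.5594 189.3188]
hanger_tab 0.62 [ 0.4984 -0.2904  0.07  ] [320.0424 189.6902]
stand 0.72 [0.5268 0.1026 0.055 ] [343.2031 281.0404]
bumper 0.4 [0.5217 0.0979 0.0558] [344.9804 279.1366]
reagent_bottle 0.76 [0.6933 0.2945 0.0705] [277.6895 350.9171]
reagent_bottle 0.2 [0.5278 0.0999 0.0545] [342.4456 280.4965]
carton 0.79 [ 0.7406 -0.1193  0.0455] [237.4153 238.4016]
phone 0.91 [0.4336 0.3857 0.0127] [430.8543 391.5746]
top C [0.3026 0.0152 1.3699] axis [ 0.2094  0.004  -0.9778]
hanger 0.83 [ 0.4916 -0.2923  0.0844] [462.9279 282.5659]
hanger_tab 0.57 [ 0.4968 -0.2937  0.0778] [462.8372 280.6874]
stand 0.63 [0.5087 0.0708 0.129 ] [298.0891 264.723 ]
reagent_bottle 0.77 [0.6762 0.2716 0.0996] [213.1706 189.5559]
carton 0.7 [ 0.7294 -0.1533  0.0448] [399.34   182.1233]
carton 0.45 [0.511  0.0681 0.1255] [299.4745 263.9876]
phone 0.92 [0.4297 0.379  0.0082] [165.6066 301.2088]
wrist C [0.1603 0.6607 0.3738] axis [ 0.2871 -0.1057 -0.9521]
phone 0.63 [0.4224 0.4306 0.0103] [209.9475 414.2216]
```

View pics/top0.png

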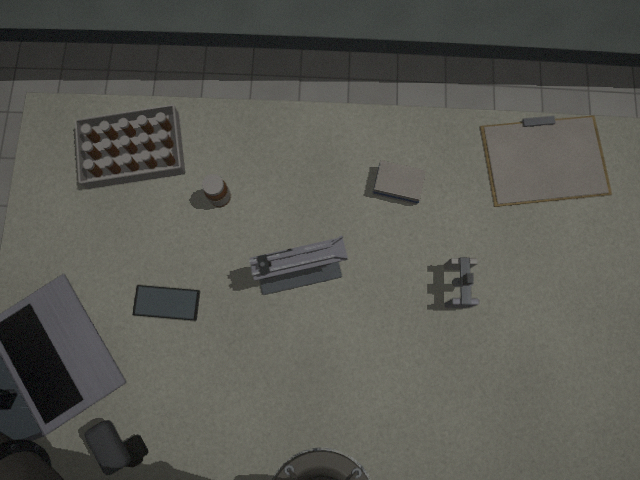

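View pics/side0.png

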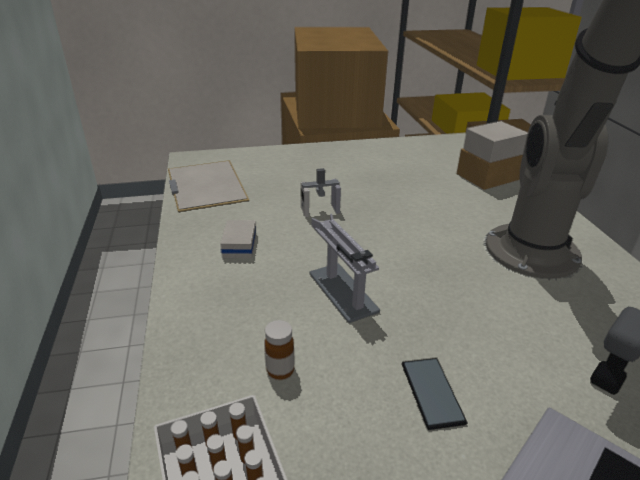

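The top view shows the hanger at about (463,282). The rail runs from its flared mouth at about (345,245) to the stop at about (258,265), and the phone, jar and carton stay clear of it. The side view agrees. Next I'll enlarge the stand and hanger.

```bash
cat > b.py <<'E'
from h import *
im=cv2.imread('pics/top0.png')
a=cv2.resize(im[230:300,240:360],(780,455),interpolation=cv2.INTER_CUBIC)   #6.5x
b=cv2.resize(im[250:315,420:490],(0,0),fx=2,fy=2)
f=imaging.grab_frame('top')
for n in ['hanger','stand']:
    q=outline_of(n,'top')
    if q:
        m=q[0]['region'].astype(np.uint8);c=cv2.findContours(m,0,1)[0];c=max(c,key=cv2.contourArea);print(n,q[0]['score'],cv2.minAreaRect(c),cv2.boundingRect(c))
b=cv2.resize(im[250:315,420:490],(420,390),interpolation=cv2.INTER_CUBIC)
cv2.imwrite('pics/c1.png',cv2.convertScaleAbs(a,alpha=1.5));cv2.imwrite('pics/c2.png',cv2.convertScaleAbs(b,alpha=1.5))
E
python3 b.py
```

```text
hanger 0.76 ((460.9634704589844, 282.9651184082031), (50.390480041503906, 33.204872131347656), 88.63607025146484) (444, 258, 35, 51)
stand 0.85 ((299.23358154296875, 266.0184326171875), (40.804779052734375, 96.75347137451172), 77.39984130859375) (249, 236, 98, 59)
```

View pics/c1.png

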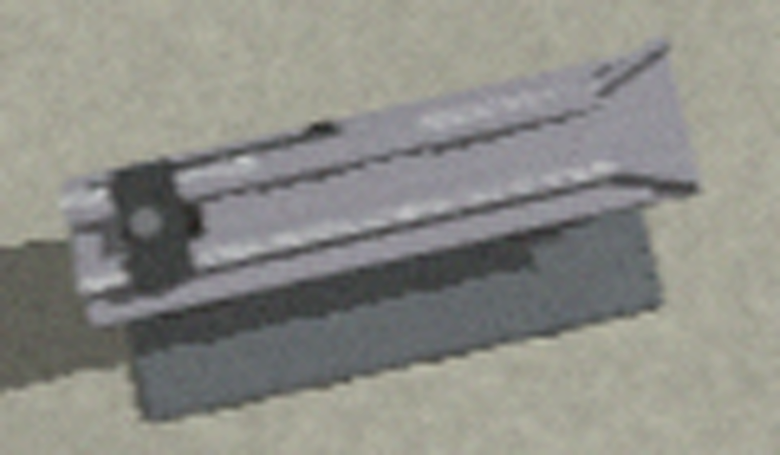

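View pics/c2.png

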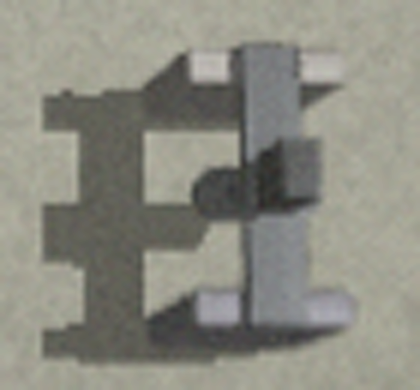

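The enlarged view (6.5x) shows the slot centre line through about (400,171) with slope -0.215, the mouth edge midpoint at about (680,114), and the stop at about (150,220). On the hanger (6x), the crossbar runs from (270,45) to (275,323) and the tab top is at about (301,170).

```bash
cat > c.py <<'E'
from h import *
np.set_printoptions(precision=4,suppress=True)
f=grab('top')
def T(u,s,o): return [(np.array(p)+.5)/s-.5+o for p in u]
print('slot@200,400,600',at_z(f,T([(200,214),(400,171),(600,128)],6.5,np.array([240,230])),.146))
print('mouth ends',at_z(f,T([(665,42),(695,188),(680,115)],6.5,np.array([240,230])),.142))
print('outer',at_z(f,T([(400,118),(400,225)],6.5,np.array([240,230])),.146))
print('block face',at_z(f,T([(195,218),(70,250)],6.5,np.array([240,230])),.15))
print('base',at_z(f,T([(148,420),(658,305),(645,210)],6.5,np.array([240,230])),.01))
print('bar',at_z(f,T([(270,45),(275,323),(243,45),(245,322),(297,45),(303,325)],6,np.array([420,250])),.09))
print('tab',at_z(f,T([(301,170)],6,np.array([420,250])),.13))
E
python3 c.py
```

```text
slot@200,400,600 [[0.5081 0.1286 0.146 ]
 [0.525  0.0646 0.146 ]
 [0.542  0.0003 0.146 ]]
mouth ends [[ 0.5724 -0.0199  0.142 ]
 [ 0.5243 -0.0314  0.142 ]
 [ 0.5483 -0.0257  0.142 ]]
outer [[0.5425 0.0655 0.146 ]
 [0.5073 0.0637 0.146 ]]
block face [[0.5061 0.1298 0.15  ]
 [0.4939 0.1694 0.15  ]]
base [[ 0.4559  0.1553  0.01  ]
 [ 0.505  -0.0246  0.01  ]
 [ 0.5393 -0.0187  0.01  ]]
bar [[ 0.5479 -0.295   0.09  ]
 [ 0.4452 -0.2962  0.09  ]
 [ 0.5475 -0.2849  0.09  ]
 [ 0.4451 -0.2852  0.09  ]
 [ 0.5483 -0.3051  0.09  ]
 [ 0.4448 -0.3064  0.09  ]]
tab [[ 0.4955 -0.2961  0.13  ]]
```

```bash
cat > go.py <<'E'
import sys
from h import *
np.set_printoptions(precision=4,suppress=True)
# args: x y z yaw_deg(of tool y)  -> offset/turn fractions from current pose
def go(x,y,z,yaw,o=None):
    o=o or r.get_obs(); R0=Ro.from_rotvec(o['orientation']).as_matrix()
    a=np.radians(yaw); ty=np.array([np.cos(a),np.sin(a),0]); tz=np.array([0,0,-1.]); R1=np.c_[np.cross(ty,tz),ty,tz]
    return R0.T@(np.array([x,y,z])-o['tcp_pos'])/.5, Ro.from_matrix(R0.T@R1).as_rotvec()/1.5
if __name__=='__main__':
    d,t=go(*map(float,sys.argv[1:5])); print('offset',d.round(4),'turn',t.round(4))
E
python3 go.py 0.45 0.30 0.28 90.6; python3 go.py 0.5 -0.05 0.28 90.6; python3 go.py 0.4965 -0.2956 0.20 90.6
```

```text
offset [-0.6364 -0.4754 -0.0694] turn [ 0.     -0.     -0.2429]
offset [-0.9728 -1.0974 -0.0695] turn [ 0.     -0.     -0.2429]
offset [-1.1364 -1.5606  0.0905] turn [ 0.     -0.     -0.2429]
```

Request:
{"name": "carry_out", "arguments": {"offset": [[-0.6364,-0.4754,-0.07],[-0.6364,-0.4754,-0.07],[-0.6364,-0.4754,-0.07],[-0.6364,-0.4754,-0.07],[-0.6364,-0.4754,-0.07],[-0.6364,-0.4754,-0.07],[-0.6364,-0.4754,-0.07],[-0.6364,-0.4754,-0.07]], "turn": [[0,0,-0.243],[0,0,-0.243],[0,0,-0.243],[0,0,-0.243],[0,0,-0.243],[0,0,-0.243],[0,0,-0.243],[0,0,-0.243]], "hand": 0}}

```text
clock: 2.35
tcp_pos: [0.4509, 0.298, 0.2808]
orientation: [-0.016, 3.141, 0.001]
contact_force: [1.5, 0.0, 0.8]
grip_width: 0.0852
```

```bash
python3 go.py 0.5 -0.05 0.28 90.6;python3 go.py 0.4965 -0.16 0.22 90.6
```

```text
offset [-0.0909 -0.697   0.0014] turn [ 0.0004  0.0004 -0.    ]
offset [-0.0815 -0.9169  0.1212] turn [ 0.0004  0.0004 -0.    ]
```

Request:
{"name": "carry_out", "arguments": {"offset": [[-0.09,-0.5,0],[-0.09,-0.5,0],[-0.09,-0.5,0],[-0.09,-0.5,0],[-0.09,-0.5,0],[-0.09,-0.5,0],[-0.09,-0.5,0]], "turn": [[0,0,0],[0,0,0],[0,0,0],[0,0,0],[0,0,0],[0,0,0],[0,0,0]]}}

```text
clock: 3.05
tcp_pos: [0.4979, 0.0489, 0.2805]
orientation: [-0.011, 3.141, 0.0]
contact_force: [0.2, 0.4, 0.3]
grip_width: 0.0851
```

```bash
cat > d.py <<'E'
from h import *
np.set_printoptions(precision=4,suppress=True)
f=grab('wrist','w1'); print(r.get_obs()['tcp_pos'],-np.array(f['R']).T@np.array(f['t']),np.array(f['R'])[2])
import pickle;pickle.dump({k:f[k] for k in f if k!='pixels'},open('w1.pkl','wb'))
a=np.radians(14.8)
for q in ['stand','bumper','catch']:
    for d in look_for(q,'wrist')[:2]: print(q,d['score'],w(f,d['xyz']))
print(proj(f,[[.5081,.1286,.146],[.525,.0646,.146],[.542,.0003,.146],[.5483,-.0257,.142]]))
E
python3 d.py; python3 go.py 0.4965 -0.2956 0.20 90.6
```

```text
[0.4977 0.0508 0.2804] [0.4194 0.0487 0.4089] [ 0.3066  0.0025 -0.9518]
stand 0.72 [0.5144 0.0763 0.131 ]
bumper 0.57 [0.5082 0.1274 0.1362]
catch 0.45 [0.5307 0.0901 0.1391]
[[433.0104 245.0575]
 [341.2908 267.0721]
 [252.1248 288.3456]
 [218.4179 293.5495]]
offset [ 0.0115 -0.6959  0.1601] turn [ 0.0003 -0.0001  0.0022]
```

View pics/w1.png

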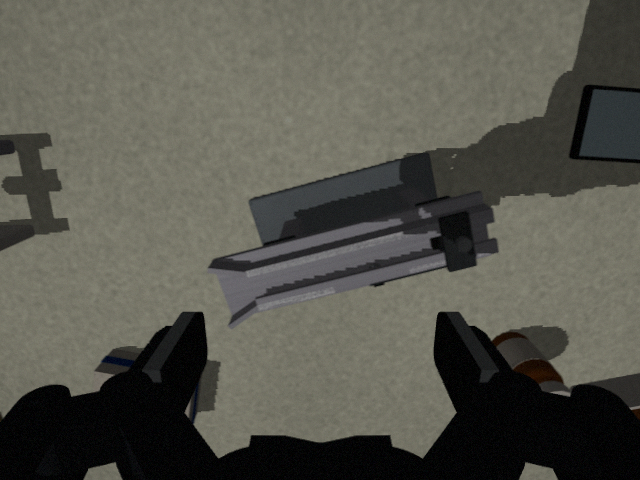

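The wrist picture shows the rail with its mouth edge from (210,265) to (232,325), midpoint about (221,295). My top-view estimate predicted (218,294), so they agree. I'll zoom once for the slot line while going to the hanger.

Request:
{"name": "carry_out", "arguments": {"offset": [[0.0115,-0.696,0.12],[0.0115,-0.696,0.12],[0.0115,-0.696,0.12],[0.0115,-0.696,0.12],[0.0115,-0.696,0.12],[0.0115,-0.696,0.12],[0.0115,-0.696,0.12],[0.0115,-0.696,0.12]], "turn": [[0,0,0.002],[0,0,0.002],[0,0,0.002],[0,0,0.002],[0,0,0.002],[0,0,0.002],[0,0,0.002],[0,0,0.002]]}}

```text
clock: 4.05
tcp_pos: [0.4939, -0.3033, 0.2195]
orientation: [0.001, -3.14, 0.005]
contact_force: [-0.2, 0.8, -0.3]
grip_width: 0.0855
```

```bash
cat > e.py <<'E'
from h import *
np.set_printoptions(precision=4,suppress=True)
im=cv2.imread('pics/w1.png')[180:340,195:515]
cv2.imwrite('pics/w1c.png',cv2.convertScaleAbs(cv2.resize(im,(800,400),interpolation=cv2.INTER_CUBIC),alpha=1.8))
f=grab('wrist','w2'); print(r.get_obs()['tcp_pos'])
g=grab('top')
for c,F in (('wrist',f),('top',g)):
  for q in ['hanger','hanger_tab']:
    for d in look_for(q,c)[:1]: print(c,q,d['score'],w(F,d['xyz']))
a=np.radians(.6);c=np.array([.4965,-.2956]);X=np.array([np.cos(a),np.sin(a)]);Y=np.array([-X[1],X[0]])
P=[np.r_[c+X*.011*i+Y*.007*j,.13] for i,j in((1,1),(1,-1),(-1,-1),(-1,1))]+[np.r_[c+X*.052*i+Y*.011*j,.09] for i,j in((1,1),(1,-1),(-1,-1),(-1,1))]
p=proj(f,P).astype(np.int32); v=cv2.convertScaleAbs(f['pixels'][:,:,::-1].copy(),alpha=1.5)
cv2.polylines(v,[p[:4]],True,(0,0,255));cv2.polylines(v,[p[4:]],True,(0,255,0));cv2.imwrite('pics/w2o.png',v)
E
python3 e.py; python3 go.py 0.4965 -0.2956 0.20 90.6
```

```text
[ 0.4948 -0.3004  0.2195]
wrist hanger 0.56 [ 0.4939 -0.2901  0.0837]
wrist hanger_tab 0.64 [ 0.4927 -0.297   0.0868]
top hanger 0.82 [ 0.4767 -0.2908  0.0869]
top hanger_tab 0.95 [ 0.4777 -0.2924  0.0814]
offset [ 0.0003 -0.0009  0.0408] turn [0.0007 0.0003 0.0006]
```

View pics/w1c.png

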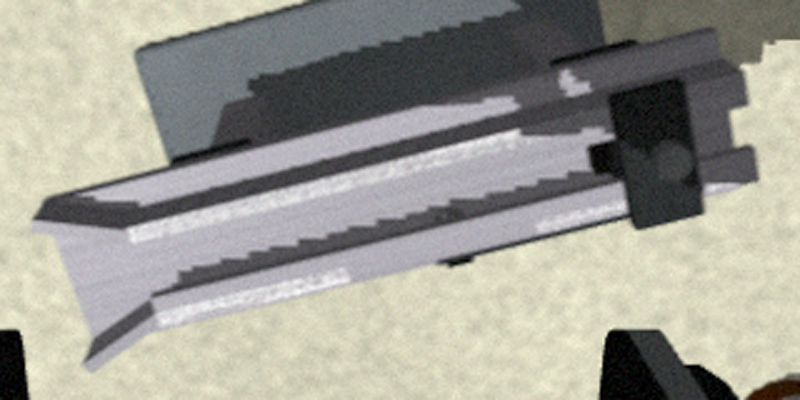

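View pics/w2o.png

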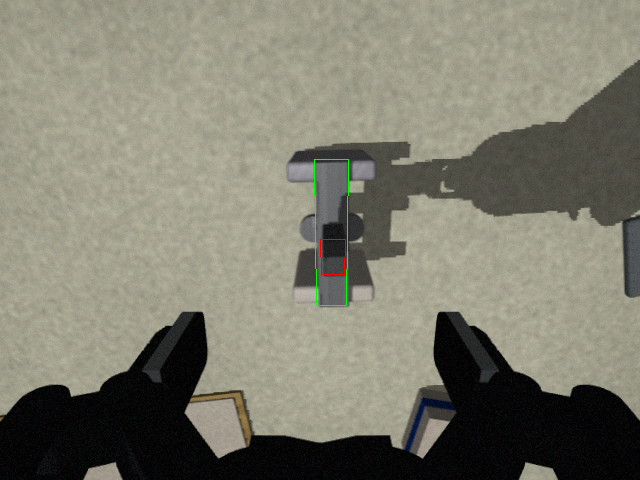

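The overlay (crossbar in green, tab in red) sits on the hanger at (332,232), so the hanger estimate holds. I'll descend and, alongside, project the rail model into the crop to check the lateral line.

Request:
{"name": "carry_out", "arguments": {"offset": [[0,-0.001,0.1],[0,-0.001,0.17],[0,-0.001,0.22],[0,-0.001,0.22],[0,-0.001,0.22]], "turn": [[0,0,0.001],[0,0,0.001],[0,0,0.001],[0,0,0.001],[0,0,0.001]]}}

```text
clock: 4.85
tcp_pos: [0.4963, -0.2971, 0.1109]
orientation: [-0.012, 3.141, 0.0]
contact_force: [0.3, -0.2, 0.6]
grip_width: 0.0855
```

```bash
cat > g.py <<'E'
from h import *
import pickle
np.set_printoptions(precision=1,suppress=True)
f=pickle.load(open('w1.pkl','rb'))
a=np.radians(14.8);X=np.array([np.cos(a),np.sin(a),0]);Y=np.array([-X[1],X[0],0])
c=np.array([.525,.0646,0]); M=-.0935
def P(s,x,z): return ((proj(f,[c+Y*s+X*x+[0,0,z]])-[195,180])*2.5)[0]
for x,z,n in [(-.0165,.146,'out-'),(-.0065,.146,'slot-'),(-.0065,.142,'slot-under'),(-.0115,.13,'floor-'),(.0115,.13,'floor+'),(.0065,.142,'slot+u'),(.0065,.146,'slot+'),(.0165,.146,'out+')]:
    print(n,P(-.06,x,z),P(.0,x,z),P(.05,x,z))
for x in(-.0215,.0215): print('mouth',P(M,x,.146),P(M,x,.13))
E
python3 g.py; python3 go.py 0.4965 -0.2956 0.111 90.6
```

```text
out- [147.1 214.4] [352.  164.6] [527.6 121.8]
slot- [157.6 245.7] [360.4 197. ] [534.2 155. ]
slot-under [159.6 240.2] [359.7 192. ] [531.2 150.6]
floor- [160.5 209.7] [353.9 162.6] [519.5 122.2]
floor+ [182.5 277. ] [371.9 232.1] [533.8 193.4]
slot+u [172.6 279.5] [370.2 232.7] [539.5 192.3]
slot+ [170.8 285.5] [371.  238.1] [542.5 197.2]
out+ [180.7 315.3] [379.  268.9] [548.8 228.8]
mouth [ 30.5 225.7] [ 44.7 205.5]
mouth [ 78.7 354.6] [ 89.9 329.1]
offset [-0.0004  0.0031 -0.0001] turn [ 0.0002  0.0002 -0.0018]
```

Projected against the crop, the rail edges sit about 1.5 mm further toward +x than in the top view. I'll use the average of the two. Now I'll grasp.

Request:
{"name": "carry_out", "arguments": {"offset": [[0,0.003,0],[0,0.003,0],[0,0.003,0],[0,0.003,0],[0,0.003,0],[0,0.003,0],[0,0.003,0],[0,0.003,0]], "turn": [[0,0,0],[0,0,0],[0,0,0],[0,0,0],[0,0,0],[0,0,0],[0,0,0],[0,0,0]], "hand": 1, "force": 45}}

```text
clock: 5.65
tcp_pos: [0.4958, -0.2967, 0.1107]
orientation: [-0.009, 3.141, -0.0]
contact_force: [-0.3, 0.8, 5.7]
grip_width: 0.0134
```

```bash
python3 -c "
from h import *
print(r.get_obs())"; python3 go.py 0.53 -0.26 0.23 104.8
```

```text
{'clock': 5.65, 'joints': array([ 0.12922897,  0.50790655,  0.39534844,  1.92682574, -0.27584894,
        0.7589928 ,  2.2581373 ]), 'qvel': array([-0.00115692,  0.00105505,  0.00056103,  0.00079889, -0.00022399,
        0.0001221 ,  0.00025102]), 'tau': array([ 3.24555952e-02, -4.81625783e+01,  6.31426826e+00, -1.99189138e+01,
        3.58911208e-02, -3.57442740e-01,  9.39991046e-02]), 'tcp_pos': array([ 0.49581136, -0.29672995,  0.11065332]), 'orientation': array([-9.40062583e-03,  3.14111418e+00, -1.45334566e-04]), 'contact_force': array([-0.28119556,  0.80722996,  5.7164623 ]), 'moment': array([ 0.1256647 ,  0.25103364, -0.07430031]), 'grip_width': 0.013416512347011706}
offset [-0.0689  0.073  -0.2387] turn [-0.0001  0.0003 -0.1682]
```

Grasped: the opening is 13.4 mm on the 14 mm tab. Lifting next.

Request:
{"name": "carry_out", "arguments": {"offset": [[0,0,-0.02],[0,0,-0.06],[0,0,-0.12],[0,0,-0.2],[-0.03,0.03,-0.24],[-0.069,0.073,-0.24],[-0.069,0.073,-0.24],[-0.069,0.073,-0.24]], "turn": [[0,0,0],[0,0,0],[0,0,0],[0,0,-0.08],[0,0,-0.168],[0,0,-0.168],[0,0,-0.168],[0,0,-0.168]]}}

```text
clock: 6.45
tcp_pos: [0.5297, -0.259, 0.23]
orientation: [0.407, -3.114, -0.001]
contact_force: [-0.3, 0.5, -2.6]
grip_width: 0.0134
```

```bash
cat > s.py <<'E'
from h import *
import sys
np.set_printoptions(precision=4,suppress=True)
a=np.radians(14.8);X=np.array([np.cos(a),np.sin(a)]);Y=np.array([-X[1],X[0]]);c=np.array([.5258,.0648])-Y*(-.0025)
def st(o=None):
    o=o or r.get_obs(); p=o['tcp_pos'];d=p[:2]-c; F=o['contact_force']
    R=Ro.from_rotvec(o['orientation']).as_matrix()
    print('t',o['clock'],'rail x %.4f y %.4f z %.4f'%(d@X,d@Y,p[2]),'yaw',np.degrees(np.arctan2(R[1,1],R[0,1])),'tz',R[:,2],'F rail',F[:2]@X,F[:2]@Y,F[2],'M',o['moment'],o['grip_width'])
def to(x,y,z,yaw=104.8):
    from go import go
    p=c+X*x+Y*y; d,t=go(p[0],p[1],z,yaw); print('->',(x,y,z),'offset',d,'turn',t)
if __name__=='__main__':
    st()
    for q in sys.argv[1:]: to(*map(float,q.split(',')))
E
python3 s.py 0,-0.17,0.19 0,-0.14,0.188
```

```text
t 6.45 rail x -0.0789 y -0.3165 z 0.2300 yaw 104.88892737612532 tz [-0.0013  0.0003 -1.    ] F rail -0.19376927330216515 0.5867317928077873 -2.5799269062775676 M [-0.0917  0.0407 -0.0756] 0.013350114047290763
-> (0.0, -0.17, 0.19) offset [-0.1584  0.2928  0.0799] turn [ 0.0004 -0.0008  0.001 ]
-> (0.0, -0.14, 0.188) offset [-0.1585  0.3528  0.084 ] turn [ 0.0004 -0.0008  0.001 ]
```

Request:
{"name": "carry_out", "arguments": {"offset": [[-0.04,0.08,0.03],[-0.08,0.15,0.06],[-0.12,0.22,0.08],[-0.158,0.26,0.08],[-0.158,0.293,0.08],[-0.158,0.293,0.08],[-0.158,0.293,0.08]], "turn": [[0,0,0.001],[0,0,0.001],[0,0,0.001],[0,0,0.001],[0,0,0.001],[0,0,0.001],[0,0,0.001]]}}

```text
clock: 7.15
tcp_pos: [0.5681, -0.0996, 0.19]
orientation: [0.4, -3.115, 0.001]
contact_force: [-0.4, 0.3, -2.3]
grip_width: 0.0136
```

```bash
cat > k.py <<'E'
from h import *
from s import *
st()
f=grab('wrist','w3'); g=grab('side','s3')
cv2.imwrite('pics/s3c.png',cv2.convertScaleAbs(cv2.resize(g['pixels'][150:330,250:450,::-1],(400,360),interpolation=cv2.INTER_CUBIC),alpha=1.4))
v=np.zeros((600,800,3),np.uint8); u=cv2.convertScaleAbs(f['pixels'][:,:,::-1],alpha=1.7)
v=u; o=r.get_obs();T=Ro.from_rotvec(o['orientation']).as_matrix();p=o['tcp_pos']
def L(P,col,F=f,im=v): 
    q=proj(F,P).round().astype(np.int32); cv2.polylines(im,[q],False,col)
C=lambda x,y,z: np.r_[c+X*x+Y*y,z]
for x in(-.0165,-.0065,.0065,.0165): L([C(x,-.07,.146),C(x,.05,.146)],(0,255,255))
for s in(-1,1): L([C(s*.0215,-.095,.146),C(s*.0115,-.07,.146)],(0,255,0))
h=p-T@np.array([0,0,1])*(-1)*0 
H=lambda x,y,z: p+T@np.array([-x,y,-(z-.1107)])
L([H(a*.052,b*.011,.09) for a,b in((1,1),(1,-1),(-1,-1),(-1,1),(1,1))],(0,0,255))
L([H(a*.01,b*.014,.066) for a,b in((1,1),(1,-1),(-1,-1),(-1,1),(1,1))],(255,0,0))
w_=400; s3=cv2.imread('pics/s3c.png')
cv2.imwrite('pics/w3o.png',v)
E
python3 k.py
```

```text
t 7.15 rail x -0.0011 y -0.1722 z 0.1900 yaw 104.63740145167448 tz [-0.0011 -0.001  -1.    ] F rail -0.3148904246426915 0.34588292116417363 -2.2741043706000146 M [-0.0624 -0.0064 -0.0006] 0.01357242674603049
```

View pics/w3o.png

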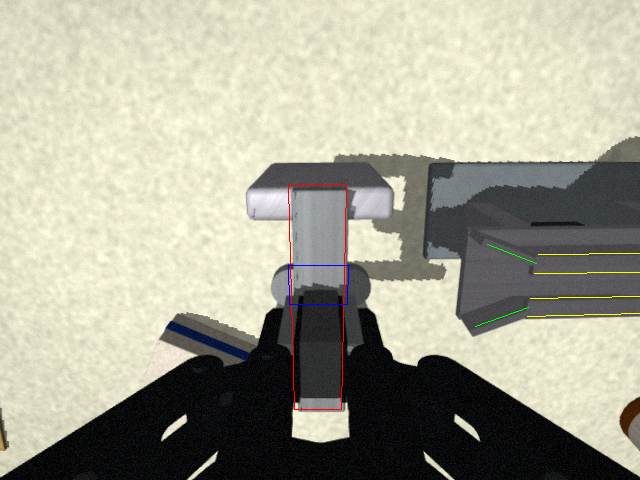

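The in-hand overlay (red crossbar, blue foot) fits. The mouth is seen at about (460–480, 228–335), within about 1.5 mm sideways of the model. Now I'll feel my way onto the apron.

```bash
python3 s.py -0.0005,-0.12,0.185 -0.0005,-0.095,0.185
```

```text
t 7.25 rail x -0.0011 y -0.1730 z 0.1903 yaw 104.5434383416018 tz [-0.0003 -0.001  -1.    ] F rail -1.065352732851171 0.3649805173815365 -1.2895746008374598 M [-0.0243  0.0353 -0.0052] 0.013207039768554982
-> (-0.0005, -0.12, 0.185) offset [-0.0006  0.1059  0.0105] turn [-0.0006 -0.0004 -0.003 ]
-> (-0.0005, -0.095, 0.185) offset [-0.0004  0.1559  0.0105] turn [-0.0006 -0.0004 -0.003 ]
```

Request:
{"name": "carry_out", "arguments": {"offset": [[0,0.04,0.01],[0,0.08,0.01],[0,0.1,0.0105],[0,0.115,0.0105],[0,0.13,0.0105],[0,0.145,0.0105],[0,0.156,0.0105],[0,0.156,0.0105]], "turn": [[0,0,-0.002],[0,0,-0.002],[0,0,-0.002],[0,0,-0.002],[0,0,-0.002],[0,0,-0.002],[0,0,-0.002],[0,0,-0.002]]}}

```text
clock: 8.05
tcp_pos: [0.549, -0.0218, 0.1851]
orientation: [-0.408, 3.115, 0.001]
contact_force: [0.2, -0.4, -2.3]
grip_width: 0.0135
```

```bash
python3 s.py -0.0005,-0.085,0.185
```

```text
t 8.05 rail x 0.0003 y -0.0921 z 0.1851 yaw 104.93685517855869 tz [-0.      0.0004 -1.    ] F rail 0.12142494114484502 -0.4884407008314987 -2.2551242700660548 M [0.0019 0.013  0.042 ] 0.013521373283446688
-> (-0.0005, -0.085, 0.185) offset [0.0016 0.0143 0.0001] turn [0.0002 0.     0.0016]
```

No contact yet; the reading is just the hanger's weight, about 2.3 N. I'll push on in small steps.

Request:
{"name": "carry_out", "arguments": {"offset": [[0,0.004,0],[0,0.008,0],[0,0.012,0],[0,0.016,0],[0,0.02,0],[0,0.024,0],[0,0.024,0]], "turn": [[0,0,0],[0,0,0],[0,0,0],[0,0,0],[0,0,0],[0,0,0],[0,0,0]]}}

```text
clock: 8.75
tcp_pos: [0.5459, -0.0106, 0.185]
orientation: [0.408, -3.115, -0.0]
contact_force: [-0.3, 0.2, -1.4]
grip_width: 0.0134
```

```bash
python3 s.py
```

```text
t 8.75 rail x 0.0002 y -0.0805 z 0.1850 yaw 104.90721532698663 tz [-0.0001  0.0002 -1.    ] F rail -0.2694518898653787 0.27111055592124805 -1.3768237540655424 M [ 0.0065 -0.0287 -0.028 ] 0.013402000859991103
```

Request:
{"name": "carry_out", "arguments": {"offset": [[0,0.005,0],[0,0.01,0],[0,0.015,0],[0,0.02,0],[0,0.025,0],[0,0.03,0],[0,0.03,0]], "turn": [[0,0,0],[0,0,0],[0,0,0],[0,0,0],[0,0,0],[0,0,0],[0,0,0]]}}

```text
clock: 9.45
tcp_pos: [0.5421, 0.004, 0.185]
orientation: [0.408, -3.115, -0.0]
contact_force: [-0.1, -1.3, -2.4]
grip_width: 0.0134
```

```bash
python3 s.py
```

```text
t 9.45 rail x 0.0002 y -0.0654 z 0.1850 yaw 104.91870293205776 tz [-0.0001  0.0002 -1.    ] F rail -0.41045504576160474 -1.1883331587378423 -2.401552736356061 M [-0.0015  0.0175 -0.0129] 0.013447875174847782
```

Request:
{"name": "carry_out", "arguments": {"offset": [[0,0.005,0],[0,0.01,0],[0,0.015,0],[0,0.02,0],[0,0.025,0],[0,0.03,0],[0,0.03,0]], "turn": [[0,0,0],[0,0,0],[0,0,0],[0,0,0],[0,0,0],[0,0,0],[0,0,0]]}}

```text
clock: 10.15
tcp_pos: [0.5382, 0.0185, 0.185]
orientation: [0.408, -3.115, -0.0]
contact_force: [-0.3, -0.2, -2.9]
grip_width: 0.0133
```

```bash
python3 s.py
```

```text
t 10.15 rail x 0.0002 y -0.0504 z 0.1850 yaw 104.91730606753808 tz [-0.      0.0002 -1.    ] F rail -0.3066430422692456 -0.17525922977601177 -2.944469269552744 M [-0.0385 -0.0307 -0.0345] 0.013264611898534028
```

Request:
{"name": "carry_out", "arguments": {"offset": [[0,0.006,0],[0,0.012,0],[0,0.018,0],[0,0.024,0],[0,0.03,0],[0,0.036,0],[0,0.042,0],[0,0.042,0]], "turn": [[0,0,0],[0,0,0],[0,0,0],[0,0,0],[0,0,0],[0,0,0],[0,0,0],[0,0,0]]}}

```text
clock: 10.95
tcp_pos: [0.5328, 0.0389, 0.185]
orientation: [0.408, -3.115, -0.0]
contact_force: [-0.4, -0.8, -2.6]
grip_width: 0.0136
```

```bash
python3 s.py
```

```text
t 10.95 rail x 0.0001 y -0.0293 z 0.1850 yaw 104.92187089784896 tz [-0.0001  0.0003 -1.    ] F rail -0.5614317146671098 -0.6603952706285826 -2.567369267073545 M [-0.0092 -0.0001  0.0045] 0.013566196672849137
```

Request:
{"name": "carry_out", "arguments": {"offset": [[0,0.004,0],[0,0.008,0],[0,0.012,0],[0,0.016,0],[0,0.02,0],[0,0.024,0],[0,0.028,0],[0,0.028,0]], "turn": [[0,0,0],[0,0,0],[0,0,0],[0,0,0],[0,0,0],[0,0,0],[0,0,0],[0,0,0]]}}

```text
clock: 11.75
tcp_pos: [0.5292, 0.0522, 0.185]
orientation: [0.408, -3.115, -0.0]
contact_force: [0.3, 1.0, -2.0]
grip_width: 0.0132
```

Request:
{"name": "carry_out", "arguments": {"offset": [[0,0.003,0],[0,0.006,0],[0,0.009,0],[0,0.012,0],[0,0.012,0]], "turn": [[0,0,0],[0,0,0],[0,0,0],[0,0,0],[0,0,0]]}}

```text
clock: 12.25
tcp_pos: [0.5277, 0.0579, 0.185]
orientation: [0.407, -3.115, -0.0]
contact_force: [-0.2, -0.0, -2.6]
grip_width: 0.0134
```

```bash
python3 s.py
```

```text
t 12.25 rail x 0.0000 y -0.0096 z 0.1850 yaw 104.89962713075542 tz [-0.0002  0.0001 -1.    ] F rail -0.1837200884795898 0.033166716014459995 -2.5991786380902764 M [0.0132 0.0043 0.0643] 0.013367144145954944
```

Still free, and the catch is due next.

Request:
{"name": "carry_out", "arguments": {"offset": [[0,0.003,0],[0,0.006,0],[0,0.009,0],[0,0.012,0],[0,0.012,0]], "turn": [[0,0,0],[0,0,0],[0,0,0],[0,0,0],[0,0,0]]}}

```text
clock: 12.75
tcp_pos: [0.5262, 0.0624, 0.185]
orientation: [0.406, -3.115, 0.002]
contact_force: [0.2, -4.4, -1.8]
grip_width: 0.0135
```

Request:
{"name": "carry_out", "arguments": {"offset": [[0,0.003,0],[0,0.006,0],[0,0.009,0],[0,0.012,0],[0,0.012,0]], "turn": [[0,0,0],[0,0,0],[0,0,0],[0,0,0],[0,0,0]]}}

```text
clock: 13.25
tcp_pos: [0.5234, 0.0682, 0.1845]
orientation: [0.405, -3.112, 0.001]
contact_force: [-3.1, -4.1, -2.2]
grip_width: 0.0137
```

```bash
python3 s.py
```

```text
t 13.25 rail x -0.0015 y 0.0014 z 0.1845 yaw 104.83025685345493 tz [-0.0031 -0.0012 -1.    ] F rail -4.048940847986648 -3.15573830909089 -2.231503532017773 M [-1.0763  0.6801  0.059 ] 0.013735771065471738
```

The catch is engaged, at about 4 N along the rail and 4 N sideways. I'll continue.

Request:
{"name": "carry_out", "arguments": {"offset": [[0,0.003,0],[0,0.006,0],[0,0.01,0],[0,0.014,0],[0,0.018,0],[0,0.022,0],[0,0.022,0]], "turn": [[0,0,0],[0,0,0],[0,0,0],[0,0,0],[0,0,0],[0,0,0],[0,0,0]]}}

```text
clock: 13.95
tcp_pos: [0.5212, 0.0805, 0.1849]
orientation: [0.408, -3.114, -0.001]
contact_force: [-4.3, -1.5, -2.2]
grip_width: 0.0133
```

Request:
{"name": "carry_out", "arguments": {"offset": [[0,0.004,0],[0,0.008,0],[0,0.012,0],[0,0.016,0],[0,0.02,0],[0,0.024,0],[0,0.024,0]], "turn": [[0,0,0],[0,0,0],[0,0,0],[0,0,0],[0,0,0],[0,0,0],[0,0,0]]}}

```text
clock: 14.65
tcp_pos: [0.5184, 0.0919, 0.185]
orientation: [0.407, -3.114, -0.001]
contact_force: [-4.1, -2.7, -2.2]
grip_width: 0.0136
```

```bash
python3 s.py
```

```text
t 14.65 rail x -0.0002 y 0.0256 z 0.1850 yaw 104.89017634797295 tz [-0.0007  0.0004 -1.    ] F rail -4.641717947452711 -1.599437779327601 -2.247520461822466 M [-0.5091  1.0686 -0.0402] 0.013561647631060882
```

Request:
{"name": "carry_out", "arguments": {"offset": [[0,0.004,0],[0,0.008,0],[0,0.012,0],[0,0.016,0],[0,0.016,0]], "turn": [[0,0,0],[0,0,0],[0,0,0],[0,0,0],[0,0,0]]}}

```text
clock: 15.15
tcp_pos: [0.5164, 0.0995, 0.185]
orientation: [0.407, -3.115, -0.001]
contact_force: [-4.0, -1.9, -3.0]
grip_width: 0.0135
```

Request:
{"name": "carry_out", "arguments": {"offset": [[0,0.002,0],[0,0.004,0],[0,0.006,0],[0,0.008,0],[0,0.008,0]], "turn": [[0,0,0],[0,0,0],[0,0,0],[0,0,0],[0,0,0]]}}

```text
clock: 15.65
tcp_pos: [0.5154, 0.1034, 0.185]
orientation: [0.407, -3.115, -0.001]
contact_force: [-4.7, -1.8, -3.0]
grip_width: 0.0133
```

```bash
python3 s.py
```

```text
t 15.65 rail x -0.0002 y 0.0375 z 0.1850 yaw 104.89090041695131 tz [-0.0007  0.0004 -1.    ] F rail -4.9550232472048865 -0.5009895809417556 -3.039437184393556 M [-0.4903  1.223  -0.0606] 0.013323932297593453
```

Request:
{"name": "carry_out", "arguments": {"offset": [[0,0.002,0],[0,0.004,0],[0,0.004,0]], "turn": [[0,0,0],[0,0,0],[0,0,0]]}}

```text
clock: 15.95
tcp_pos: [0.5149, 0.1054, 0.185]
orientation: [0.407, -3.115, -0.001]
contact_force: [-5.1, -1.4, -1.5]
grip_width: 0.0133
```

Request:
{"name": "carry_out", "arguments": {"offset": [[0,0.002,0],[0,0.004,0],[0,0.004,0]], "turn": [[0,0,0],[0,0,0],[0,0,0]]}}

```text
clock: 16.25
tcp_pos: [0.5144, 0.107, 0.185]
orientation: [0.407, -3.115, -0.0]
contact_force: [-4.8, -1.2, -1.6]
grip_width: 0.0136
```

```bash
python3 s.py
```

```text
t 16.25 rail x -0.0002 y 0.0412 z 0.1850 yaw 104.88327423202345 tz [-0.0006 -0.     -1.    ] F rail -4.940675363104265 0.0943136416075567 -1.596763471204722 M [-0.6636  1.1335 -0.1164] 0.013553274925954031
```

Request:
{"name": "carry_out", "arguments": {"offset": [[0,0.002,0],[0,0.004,0],[0,0.004,0]], "turn": [[0,0,0],[0,0,0],[0,0,0]]}}

```text
clock: 16.55
tcp_pos: [0.5139, 0.1087, 0.185]
orientation: [0.407, -3.115, 0.0]
contact_force: [-5.0, -1.8, -2.0]
grip_width: 0.0134
```

Request:
{"name": "carry_out", "arguments": {"offset": [[0,0.002,0],[0,0.004,0],[0,0.004,0]], "turn": [[0,0,0],[0,0,0],[0,0,0]]}}

```text
clock: 16.85
tcp_pos: [0.5135, 0.1103, 0.185]
orientation: [0.406, -3.115, 0.001]
contact_force: [-4.3, -3.3, -2.4]
grip_width: 0.0129
```

```bash
python3 s.py; python3 -c "
from h import *
for i in range(4):
  imaging.grab_frame('top'); o=r.get_obs(); print(o['contact_force'],o['moment'])"
```

```text
t 16.85 rail x -0.0003 y 0.0447 z 0.1850 yaw 104.87129145652868 tz [-0.0004 -0.0006 -1.    ] F rail -5.017316029654327 -2.043850858017055 -2.380188463165953 M [-0.9314  1.1668  0.0305] 0.012941479892705122
[-4.06183327 -4.91618978 -2.1911097 ] [-0.97510132  1.13540924 -0.03954846]
[-5.10835439 -3.49276885 -1.96752259] [-1.01694875  1.10466981 -0.03573404]
[-4.78937318 -4.29151672 -1.96174579] [-0.92760633  1.09404478 -0.04464502]
[-4.40784671 -3.87320052 -2.20310366] [-0.93888189  1.08881287 -0.00254238]
```

Request:
{"name": "carry_out", "arguments": {"offset": [[0,0.002,0],[0,0.002,0]], "turn": [[0,0,0],[0,0,0]]}}

```text
clock: 17.25
tcp_pos: [0.5133, 0.1107, 0.185]
orientation: [0.406, -3.115, 0.002]
contact_force: [-4.2, -5.6, -2.0]
grip_width: 0.013
```

```bash
python3 s.py
cat > l.py <<'E'
from h import *
from s import st
f=grab('wrist','w4'); st(); g=grab('side','s4'); st()
a=cv2.resize(f['pixels'][140:340,220:480,::-1],(780,600),interpolation=cv2.INTER_CUBIC)
cv2.imwrite('pics/w4c.png',cv2.convertScaleAbs(a,alpha=1.8))
E
python3 l.py
```

```text
t 17.25 rail x -0.0003 y 0.0451 z 0.1850 yaw 104.85120536730743 tz [-0.0003 -0.0013 -1.    ] F rail -5.453849879543618 -4.30161920729374 -2.0484850066023825 M [-1.3277  1.013  -0.0451] 0.013020989810071262
t 17.3 rail x -0.0003 y 0.0450 z 0.1850 yaw 104.84555299577988 tz [-0.0002 -0.0013 -1.    ] F rail -5.163391901833167 -4.459834283762466 -2.259417142031667 M [-1.3933  0.9967  0.0173] 0.013251481351715402
t 17.35 rail x -0.0003 y 0.0450 z 0.1850 yaw 104.84732892042973 tz [-0.0002 -0.0012 -1.    ] F rail -5.843330621084505 -4.102205151680852 -2.773706406595693 M [-1.341  0.957  0.052] 0.012945575587597395
```

View pics/w4c.png

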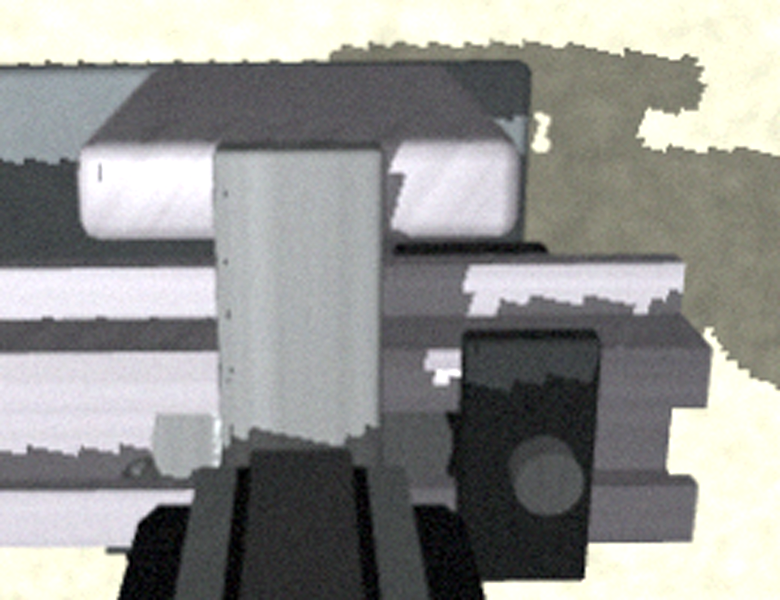

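The wrist crop shows the foot's leading end at the dark bumper, at about (450,440). The catch ball is visible in the slot just behind the foot's tail, at about (137,465). The foot still hangs about 2 mm above the floor, so I'll ease the load and lower it before releasing.

Request:
{"name": "carry_out", "arguments": {"offset": [[0.0005,-0.001,0.001],[0.001,-0.001,0.002],[0.001,-0.001,0.003],[0.001,-0.001,0.004],[0.001,-0.001,0.004]], "turn": [[0,0,0],[0,0,0],[0,0,0],[0,0,0],[0,0,0]]}}

```text
clock: 17.85
tcp_pos: [0.5134, 0.1106, 0.1836]
orientation: [-0.406, 3.115, -0.001]
contact_force: [-5.6, -4.1, 2.6]
grip_width: 0.0135
```

```bash
python3 s.py
```

```text
t 17.85 rail x -0.0003 y 0.0450 z 0.1836 yaw 104.86155759905147 tz [ 0.0006 -0.0003 -1.    ] F rail -6.4509793720546815 -2.542099719823402 2.5696011323117522 M [-1.0905  1.2556 -0.0353] 0.01352836272102085
```

Request:
{"name": "carry_out", "arguments": {"offset": [[0,0,-0.001],[0,0,-0.001],[0,0,-0.001]], "turn": [[0,0,0],[0,0,0],[0,0,0]], "force": 20}}

```text
clock: 18.15
tcp_pos: [0.5133, 0.1106, 0.1836]
orientation: [-0.406, 3.115, -0.001]
contact_force: [-3.4, -4.3, -2.0]
grip_width: 0.0131
```

```bash
python3 s.py
```

```text
t 18.15 rail x -0.0004 y 0.0450 z 0.1836 yaw 104.86430743488172 tz [ 0.0005 -0.0006 -1.    ] F rail -4.428098815026984 -3.2676256695771406 -2.0025161961655322 M [-1.1062  0.8906  0.0276] 0.013140835692015443
```

Request:
{"name": "carry_out", "arguments": {"offset": [[0,0,0],[0,0,0],[0,0,0],[0,0,0]], "turn": [[0,0,0],[0,0,0],[0,0,0],[0,0,0]], "hand": 0.6}}

```text
clock: 18.55
tcp_pos: [0.5138, 0.1118, 0.184]
orientation: [-0.407, 3.113, 0.001]
contact_force: [-0.1, -1.0, 0.3]
grip_width: 0.0341
```

```bash
cat > m.py <<'E'
from h import *
from s import st
f=grab('wrist','w5'); st()
a=cv2.resize(f['pixels'][140:340,220:480,::-1],(780,600),interpolation=cv2.INTER_CUBIC)
cv2.imwrite('pics/w5c.png',cv2.convertScaleAbs(a,alpha=1.8))
E
python3 m.py
```

```text
t 18.6 rail x 0.0001 y 0.0459 z 0.1839 yaw 104.89825046107165 tz [ 0.0013  0.0007 -1.    ] F rail 0.26740524779585045 0.06966819019312787 0.4810377098157245 M [-0.0582  0.0655 -0.0345] 0.03410488538544282
```

View pics/w5c.png

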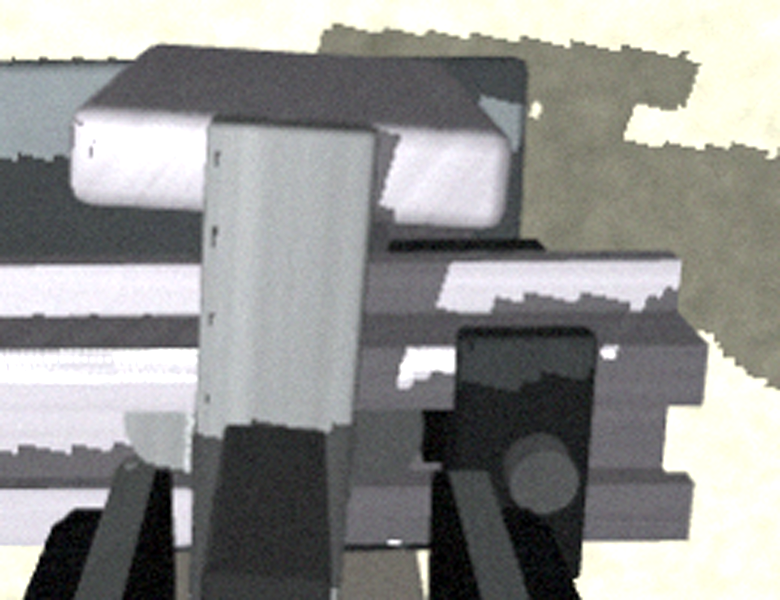

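After release the hanger slid back about 4 mm and yawed, so the bumper is out (about (435,435)). The catch had not sprung behind the foot. My grip held the foot toward +x, where the ball pressed its side with a steady 5 N. I'll regrip, shift toward −x and push home again.

Request:
{"name": "carry_out", "arguments": {"offset": [[0,-0.003,0],[0,-0.007,0],[0,-0.007,0]], "turn": [[0,0,0],[0,0,0],[0,0,0]]}}

```text
clock: 18.9
tcp_pos: [0.5141, 0.1073, 0.1836]
orientation: [-0.406, 3.115, -0.0]
contact_force: [0.1, 0.1, 0.0]
grip_width: 0.0344
```

Request:
{"name": "carry_out", "arguments": {"offset": [[0,0,0],[0,0,0],[0,0,0],[0,0,0],[0,0,0],[0,0,0]], "turn": [[0,0,0],[0,0,0],[0,0,0],[0,0,0],[0,0,0],[0,0,0]], "hand": 1, "force": 30}}

```text
clock: 19.5
tcp_pos: [0.5138, 0.1076, 0.1836]
orientation: [0.406, -3.115, 0.0]
contact_force: [-1.8, -0.4, 1.8]
grip_width: 0.0133
```

```bash
python3 s.py
```

```text
t 19.5 rail x -0.0007 y 0.0419 z 0.1836 yaw 104.86911449068607 tz [-0.0003 -0.0002 -1.    ] F rail -1.87976843498025 0.04709635243690194 1.7989227401724832 M [-0.2987  0.3743 -0.1025] 0.013338630896653296
```

Request:
{"name": "carry_out", "arguments": {"offset": [[0.001,0,-0.001],[0.002,0,-0.001],[0.002,0,-0.001],[0.002,0,-0.001]], "turn": [[0,0,0],[0,0,0],[0,0,0],[0,0,0]]}}

```text
clock: 19.9
tcp_pos: [0.5131, 0.1074, 0.1839]
orientation: [-0.407, 3.115, -0.0]
contact_force: [1.2, -2.0, -4.0]
grip_width: 0.0138
```

```bash
python3 s.py
```

```text
t 19.9 rail x -0.0014 y 0.0419 z 0.1839 yaw 104.88099250546637 tz [ 0.0002 -0.0002 -1.    ] F rail 0.6741096207771469 -2.2703749910835334 -3.9929671749361817 M [-0.3666 -0.3894  0.0205] 0.01376898974461893
```

Sideways force is now about zero, with the foot resting toward the −x wall. Pushing home.

Request:
{"name": "carry_out", "arguments": {"offset": [[0,0.002,0],[0,0.004,0],[0,0.004,0]], "turn": [[0,0,0],[0,0,0],[0,0,0]]}}

```text
clock: 20.2
tcp_pos: [0.5125, 0.1094, 0.184]
orientation: [-0.407, 3.115, -0.0]
contact_force: [2.1, -2.1, -4.0]
grip_width: 0.0133
```

Request:
{"name": "carry_out", "arguments": {"offset": [[0,0.002,0],[0,0.004,0],[0,0.004,0]], "turn": [[0,0,0],[0,0,0],[0,0,0]]}}

```text
clock: 20.5
tcp_pos: [0.5121, 0.1107, 0.184]
orientation: [-0.406, 3.115, -0.002]
contact_force: [2.7, -4.7, -3.7]
grip_width: 0.0136
```

```bash
python3 s.py
```

```text
t 20.5 rail x -0.0015 y 0.0453 z 0.1840 yaw 104.85408932045235 tz [ 0.0004 -0.0009 -1.    ] F rail 1.406428274906301 -5.281600640464537 -3.711201687680021 M [-1.1793 -0.7255  0.0424] 0.013618593577534928
```

Request:
{"name": "carry_out", "arguments": {"offset": [[0,0.001,0],[0,0.002,0],[0,0.002,0]], "turn": [[0,0,0],[0,0,0],[0,0,0]]}}

```text
clock: 20.8
tcp_pos: [0.5121, 0.1108, 0.1841]
orientation: [-0.405, 3.115, -0.003]
contact_force: [4.1, -5.4, -3.8]
grip_width: 0.0135
```

```bash
python3 s.py
```

```text
t 20.8 rail x -0.0015 y 0.0455 z 0.1841 yaw 104.82036191332007 tz [ 0.0007 -0.0018 -1.    ] F rail 2.5474686554443835 -6.2702801881773205 -3.7841164967443985 M [-1.6384 -0.8048  0.054 ] 0.013540805368832062
```

Request:
{"name": "carry_out", "arguments": {"offset": [[0,-0.002,0],[0,-0.004,0],[0,-0.006,0],[0,-0.006,0]], "turn": [[0,0,0],[0,0,0],[0,0,0],[0,0,0]]}}

```text
clock: 21.2
tcp_pos: [0.5124, 0.1097, 0.1841]
orientation: [-0.407, 3.115, 0.0]
contact_force: [2.3, -1.1, -4.3]
grip_width: 0.0134
```

```bash
python3 s.py
```

```text
t 21.2 rail x -0.0015 y 0.0443 z 0.1841 yaw 104.8912208947361 tz [ 0.      0.0003 -1.    ] F rail 1.9466064000676901 -1.7008432846393489 -4.282930943735641 M [-0.5897 -0.603   0.0338] 0.013440672178597865
```

Request:
{"name": "carry_out", "arguments": {"offset": [[0,-0.002,0],[0,-0.004,0],[0,-0.004,0]], "turn": [[0,0,0],[0,0,0],[0,0,0]]}}

```text
clock: 21.5
tcp_pos: [0.513, 0.1076, 0.1841]
orientation: [-0.407, 3.115, 0.0]
contact_force: [1.8, -1.9, -2.7]
grip_width: 0.0138
```

```bash
python3 s.py
```

```text
t 21.5 rail x -0.0015 y 0.0422 z 0.1841 yaw 104.88112925963593 tz [ 0.      0.0003 -1.    ] F rail 1.2387507923424106 -2.265505190859821 -2.6567843580258996 M [-0.3353 -0.474  -0.0163] 0.013767292278439338
```

Request:
{"name": "carry_out", "arguments": {"offset": [[0,-0.002,0],[0,-0.004,0],[0,-0.004,0]], "turn": [[0,0,0],[0,0,0],[0,0,0]]}}

```text
clock: 21.8
tcp_pos: [0.5133, 0.1064, 0.1841]
orientation: [0.408, -3.115, -0.002]
contact_force: [-0.6, 1.5, -3.2]
grip_width: 0.0133
```

Run:
```python
from h import *
from s import st
for i in range(4): st(); imaging.grab_frame('top')
```

```text
t 21.8 rail x -0.0014 y 0.0409 z 0.1841 yaw 104.91118346447962 tz [-0.0002  0.001  -1.    ] F rail -0.162087622755965 1.6396154760210684 -3.1844455498175135 M [ 0.5054 -0.2139  0.0177] 0.013286981393401868
t 21.85 rail x -0.0015 y 0.0409 z 0.1841 yaw 104.90935451907724 tz [-0.0002  0.0009 -1.    ] F rail 1.2318027131956548 2.0928080496592054 -2.487045217660368 M [ 0.6253 -0.1617  0.018 ] 0.013452806804690465
t 21.9 rail x -0.0014 y 0.0409 z 0.1841 yaw 104.91198153423561 tz [-0.0002  0.0009 -1.    ] F rail 1.549517225267587 2.2539979611851444 -3.076715254576978 M [ 0.6815 -0.1601  0.0099] 0.01331940178911616
t 21.95 rail x -0.0014 y 0.0408 z 0.1841 yaw 104.91065119343388 tz [-0.0001  0.0008 -1.    ] F rail 1.113001381559581 2.1696725092718845 -3.2602726993957196 M [ 0.6873 -0.0896  0.043 ] 0.013357650521760333
```

The pull-back now meets resistance: the force along the rail goes from −2 N to +2 N, which suggests the catch is behind the foot. I'll go forward to the neutral spot, release, and look.

Request:
{"name": "carry_out", "arguments": {"offset": [[0,0.003,0],[0,0.005,0],[0,0.005,0.0005],[0,0.005,0.001],[0,0.005,0.001]], "turn": [[0,0,0],[0,0,0],[0,0,0],[0,0,0],[0,0,0]]}}

```text
clock: 22.5
tcp_pos: [0.513, 0.1075, 0.1836]
orientation: [-0.406, 3.115, -0.0]
contact_force: [1.4, -2.0, -0.9]
grip_width: 0.0134
```

```bash
python3 s.py
```

```text
t 22.5 rail x -0.0014 y 0.0421 z 0.1836 yaw 104.84655752317119 tz [ 0.0004 -0.0003 -1.    ] F rail 0.8882323713520494 -2.2890391620850714 -0.9222524903060598 M [-0.4194 -0.3912 -0.0057] 0.013381599046553515
```

Request:
{"name": "carry_out", "arguments": {"offset": [[0,0,0],[0,0,0],[0,0,0],[0,0,0]], "turn": [[0,0,0],[0,0,0],[0,0,0],[0,0,0]], "hand": 0.6}}

```text
clock: 22.9
tcp_pos: [0.5127, 0.1083, 0.1836]
orientation: [0.407, -3.115, -0.0]
contact_force: [-0.2, 0.5, -1.0]
grip_width: 0.0345
```

```bash
sed -i 's/w5/w6/g' m.py; python3 m.py
```

```text
t 22.95 rail x -0.0015 y 0.0427 z 0.1836 yaw 104.88880794439498 tz [-0.0001  0.0002 -1.    ] F rail -0.0681047641255019 0.30701942292206647 0.8619407797510236 M [-0.0159 -0.0333 -0.0326] 0.03418345917597703
```

View pics/w6c.png

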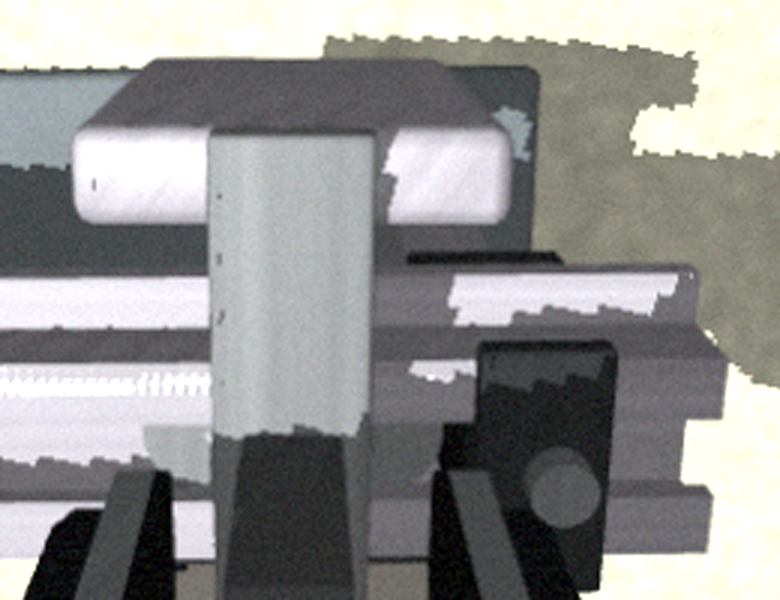

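The view has shifted, so I can't tell whether the bumper is pressed. I'll lift clear of the hanger and look along the slot toward the tail and ball from a better spot.

Request:
{"name": "carry_out", "arguments": {"offset": [[0,0,-0.02],[0,0,-0.06],[0,0,-0.1],[0,0,-0.1]], "turn": [[0,0,0],[0,0,0],[0,0,0],[0,0,0]]}}

```text
clock: 23.35
tcp_pos: [0.5146, 0.1084, 0.2367]
orientation: [-0.406, 3.11, 0.002]
contact_force: [1.0, 0.4, -0.0]
grip_width: 0.0341
```

```bash
cat > n.py <<'E'
from h import *
from s import *
import pickle
st()
f=grab('wrist','w7'); pickle.dump({k:f[k] for k in f if k!='pixels'},open('w7.pkl','wb'))
P=lambda x,y,z: np.r_[c+X*x+Y*y,z]
print('ball',proj(f,[P(.005,.018,.136)]),'tail',proj(f,[P(-.0015,.0175,.138)]),'bump',proj(f,[P(0,.064,.136)]))
for q in ('bumper','catch','hanger_head','hanger'):
    for d in look_for(q,'wrist')[:2]:
        v=w(f,d['xyz']);e=v[:2]-c;print(q,d['score'],e@X,e@Y,v[2])
to(0,-.03,.19)
E
python3 n.py
```

```text
t 23.35 rail x 0.0004 y 0.0425 z 0.2367 yaw 104.86379480036447 tz [ 0.0051  0.0021 -1.    ] F rail 1.0498032668165556 0.08845327555118139 -0.022708402744995332 M [ 0.0112  0.0059 -0.0307] 0.03409030091718493
ball [[279.3674 252.4564]] tail [[277.8788 243.4683]] bump [[354.637  244.7399]]
catch 0.43 0.007634275262566819 0.01966057153093704 0.13257914643107446
hanger_head 0.96 -0.013838962702133202 0.04251839909662168 0.1595628409573767
hanger 0.82 -0.010855457126245981 0.045816495804596645 0.16201870182141073
-> (0, -0.03, 0.19) offset [-0.0042 -0.1452  0.0856] turn [-0.0001 -0.001   0.001 ]
```

Request:
{"name": "carry_out", "arguments": {"offset": [[0,-0.07,0],[0,-0.145,0],[0,-0.145,0.06],[0,-0.145,0.118],[0,-0.145,0.118],[0,-0.145,0.118]], "turn": [[0,0,0],[0,0,0],[0,0,0],[0,0,0],[0,0,0],[0,0,0]]}}

```text
clock: 24.2
tcp_pos: [0.531, 0.0379, 0.1743]
orientation: [0.407, -3.113, 0.001]
contact_force: [1.0, 0.7, 0.6]
grip_width: 0.0342
```

```bash
cat > q.py <<'E'
from h import *
from s import *
import pickle
st()
f=grab('wrist','w8'); pickle.dump({k:f[k] for k in f if k!='pixels'},open('w8.pkl','wb'))
P=lambda x,y,z: np.r_[c+X*x+Y*y,z]
p=proj(f,[P(.005,.018,.136),P(-.0015,.0175,.138),P(0,.064,.136),P(.0065,-.02,.146),P(.0065,.06,.146)]);print(p)
f7=pickle.load(open('w7.pkl','rb'));q=proj(f7,[P(.005,.018,.136),P(0,.062,.136)]);print(q)
def crop(im,u,hw,hh,size):
    x,y=int(round(u[0])),int(round(u[1]));x0,y0=max(x-hw,0),max(y-hh,0);print('crop',x0,y0,size[0]/(2*hw))
    return cv2.convertScaleAbs(cv2.resize(im[y0:y0+2*hh,x0:x0+2*hw],size,interpolation=cv2.INTER_CUBIC),alpha=2.2)
im8=cv2.imread('pics/w8.png');im7=cv2.imread('pics/w7.png')
a=crop(im8,p[0],50,37,(400,296));b=crop(im7,q[0],40,30,(400,300))
d=crop(im7,q[1],40,30,(400,300)); e=crop(im8,p[2],50,37,(400,296))
cv2.imwrite('pics/m8.png',np.vstack([np.hstack([a,e]),np.hstack([b,d])]))
E
python3 q.py
```

```text
t 24.2 rail x -0.0018 y -0.0298 z 0.1743 yaw 104.88614326306698 tz [-0.0019 -0.0006 -1.    ] F rail 1.1216735615995692 0.45248980873288447 0.6118109366544733 M [-0.0222 -0.0065 -0.0382] 0.034246774598832
[[421.7768 303.4483]
 [422.9087 292.6347]
 [520.3    293.3079]
 [341.5051 316.9795]
 [519.8022 316.2012]]
[[279.3674 252.4564]
 [351.3555 244.7404]]
crop 372 266 4.0
crop 239 222 5.0
crop 311 215 5.0
crop 470 256 4.0
```

View pics/m8.png

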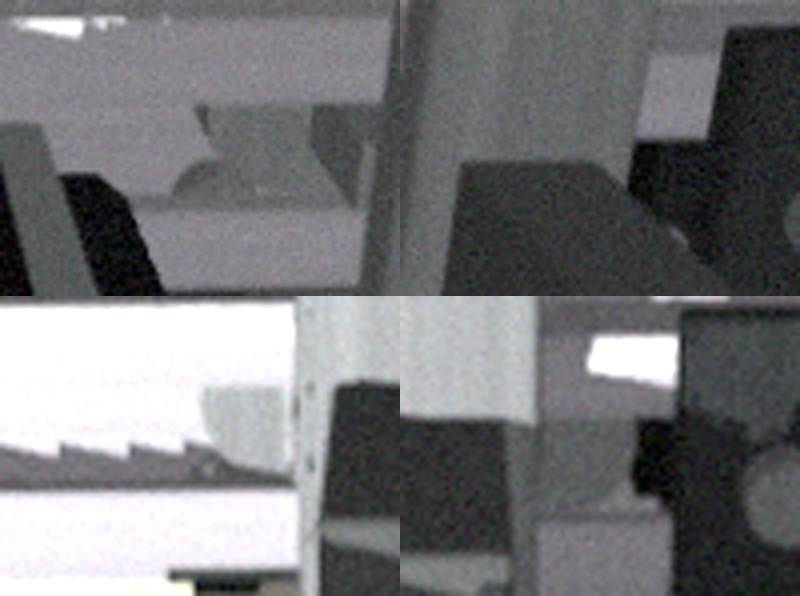

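The montage shows the ball (top left, about (210,165)) standing well out into the slot. It nestles against the rounded tail of the foot, and its centre is about 1.5 mm inside the tail's extremity. That geometry implies it is latched with the bumper pressed about 2–3 mm. I'll retract and check the ball's protrusion numerically.

Request:
{"name": "carry_out", "arguments": {"offset": [[0,0,-0.05],[0,0,-0.12],[0,0,-0.2],[0,0,-0.2],[0,0,-0.2]], "turn": [[0,0,0],[0,0,0],[0,0,0],[0,0,0],[0,0,0]]}}

```text
clock: 24.75
tcp_pos: [0.5325, 0.0382, 0.2768]
orientation: [-0.407, 3.111, 0.001]
contact_force: [-0.7, 1.1, -0.8]
grip_width: 0.0344
```

```bash
cat > v.py <<'E'
from h import *
from s import *
import pickle
f=pickle.load(open('w8.pkl','rb'))
P=lambda x,y,z: np.r_[c+X*x+Y*y,z]
u=np.random.default_rng(0).normal(size=(4000,3));u/=np.linalg.norm(u,axis=1)[:,None]
cr=lambda p:(p-[372,266])*4
for off in(-.0015,-.0005,.0005):
    print('off',off,'lip row',cr(proj(f,[P(.0065+off,.018,.146)]))[0])
    for q in(0,.002,.004):
        B=cr(proj(f,P(.011+q+off,.018,.136)+.005*u));print('  q',q,'ball top row',B[:,1].min(),'col',B[:,0].mean(),'cols at lip', np.ptp(B[B[:,1]<206,0]) if (B[:,1]<206).any() else 0)
for y in(.017,.0195): print('tail extr head y',y+.024,cr(proj(f,[P(-.0015,y,.138)]))[0],'ball col@y',cr(proj(f,[P(.011,y,.136)]))[0])
st()
f=grab('top','t9');g=grab('side','s9')
for n,F in(('top',f),('side',g)):
  for q in('reagent_bottle','carton','phone'):
    d=look_for(q,n)[:1]; print(n,q,[w(F,k['xyz']) for k in d])
E
python3 v.py
```

```text
off -0.0015 lip row [220.9472 191.0831]
  q 0 ball top row 141.35887712587055 col 196.4934353313657 cols at lip 87.15294271757102
  q 0.002 ball top row 156.60858657903646 col 195.1065348091529 cols at lip 86.8400865669837
  q 0.004 ball top row 171.73295053193578 col 193.7258319339981 cols at lip 84.57880007556878
off -0.0005 lip row [220.166 199.124]
  q 0 ball top row 148.9981188558611 col 195.79921029595909 cols at lip 86.99633382646516
  q 0.002 ball top row 164.1837510758137 col 194.41540875245025 cols at lip 86.40686927823117
  q 0.004 ball top row 179.25627297148185 col 193.0378040899917 cols at lip 79.81672477725124
off 0.0005 lip row [219.3867 207.1352]
  q 0 ball top row 156.60858657903646 col 195.1065348091529 cols at lip 86.8400865669837
  q 0.002 ball top row 171.73295053193578 col 193.7258319339981 cols at lip 84.57880007556878
  q 0.004 ball top row 186.75223759001597 col 192.35132488605714 cols at lip 70.36616541868352
tail extr head y 0.041 [199.2845 106.55  ] ball col@y [186.5002 195.6622]
tail extr head y 0.0435 [221.0285 106.4935] ball col@y [207.5738 195.5822]
t 24.75 rail x -0.0003 y -0.0299 z 0.2768 yaw 104.89988702586734 tz [ 0.0044  0.0014 -1.    ] F rail -0.3735134034314509 1.223380928106522 -0.8025481164075445 M [ 0.0077  0.0807 -0.0065] 0.03439866335451873
top reagent_bottle [array([0.6789, 0.2684, 0.0999])]
top carton [array([ 0.7275, -0.1534,  0.047 ])]
top phone [array([0.4291, 0.3772, 0.0094])]
side reagent_bottle [array([0.696 , 0.2952, 0.0724])]
side carton [array([ 0.7374, -0.1194,  0.0443])]
side phone [array([0.4344, 0.3837, 0.0081])]
```

The checks agree. The ball's visible dome, about 47 px above the lip edge, matches a catch value of 0 to 0.5 mm; 2 mm would show only about 35 px. The bystanders have not moved, so I'm handing in.

```bash
python3 -c "
from h import *
print(r.hand_in(), r.get_obs()['clock'])"
```

```text
the job is handed in; nothing more can be done
the job is handed in; nothing more can be done
```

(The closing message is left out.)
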